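# Double up the dosing cups, then hold the sprung tweezers at the marked gap over them

### The job

Get ready to sort small parts: first nest one dosing cup upright in the other (either one), so that they stand on the worktop as one double cup, and let go. Then take the sprung tweezers off their rest by the blue finger pads, squeeze them until the tips are 12 mm apart (red index on the green mark), never nearly shut, and finish holding that gap steadily in the air, tips over the middle of the double cup and clear above its rim, touching nothing. The program ends while holding the tweezers; leave the bottle, tape roll and brass weight where they stand.

Things in the scene. Friction and masses are not known exactly. Their poses are not given: they have to be found in the camera images.
- cup1_mid (a point): One white tapered dosing cup, open at the top, standing upright on the worktop: 68 mm tall, 67 mm across the rim, 45 mm across the foot, 20 g. This point is on its axis, half-way up (34 mm above its foot); z is up. Nested in the other cup it comes to stand 26 mm higher than that one (double cup 94 mm tall), and finds its own centre if let down loosely.
- cup2_mid (a point): The other, identical white tapered dosing cup, open at the top, standing upright on the worktop: 68 mm tall, 67 mm across the rim, 45 mm across the foot, 20 g. This point is on its axis, half-way up (34 mm above its foot); z is up. Nested in the other cup it comes to stand 26 mm higher than that one (double cup 94 mm tall), and finds its own centre if let down loosely.
- cup1: The first cup itself; origin at the centre of its foot, z up.
- cup2: The second cup itself; origin at the centre of its foot, z up.
- tweezers: Loose sprung tweezers, steel, 155 mm long, 50 g, lying level on their rest; x runs from the closed (hinge) end to the tips, y across, z up. Origin under point tweezers_grip. Each of the two arms turns on its own stiff spring about a hinge 80 mm behind the finger pads.
- tweezers_grip (a point): Point midway between the two blue finger pads of the tweezers, at mid-height (40 mm above the worktop) and near the centre of mass; x points to the tips, y is the squeezing direction. Pads: 24 mm long, 14 mm tall. Over the outer faces they measure 36 mm when released and 26 mm at the mark. Tip gap = 12 mm + 1.75 x (width over the pads - 26 mm); squeezing to the mark takes about 4 N on each pad, from about 2 N at first touch.
- tweezers_tips (a point): Point midway between the tips of the tweezers, 60 mm along x from tweezers_grip, same height.
- tip_left (a point): Inner face of the tip of the left (+y) arm. The tips stand 30 mm apart when released, 12 mm at the mark. This arm carries a white gauge strip across the tweezers, 34 mm ahead of the pads, with a green band.
- tip_right (a point): Inner face of the tip of the right (-y) arm; this arm bears the red index, which comes under the green band at the mark.
- rest: Fixed grey plastic rest under the tweezers: base plate 150 x 62 x 8 mm (origin at its underside, below the finger pads; x as the tweezers' x), two cross-bars with low lips, 46 mm ahead of and 62 mm behind the pads, 36 mm high under the tweezers, lips to 46 mm. The space at the pads is free down to the base plate.
- bottle: Bystander: white bottle, 43 mm across, 98 mm tall. Upright; origin at the centre of its underside.
- tape: Bystander: brown tape roll, 92 mm across, 48 mm tall. Upright; origin at the centre of its underside.
- weight: Bystander: brass weight, 22 mm across, 34 mm tall. Upright; origin at the centre of its underside.

How it is judged (in metres and radians):
On the way, in this order (a step that is already met when the one before it is completed fails the run):
1. the cups stand nested on the worktop, upright and released (horizontal distance between cup1_mid and cup2_mid below 0.006 m and distance between cup1_mid and cup2_mid below 0.036 m and angle between each of cup1_mid, cup2_mid's own z axis and vertical below 0.12 rad and height (world z) of any of cup1_mid, cup2_mid below 0.04 m and height (world z) of each of cup1_mid, cup2_mid above 0.028 m and linear speed of each of cup1, cup2 below 0.02 m/s and contact force between the fingers and cup1 below 0.05 N and contact force between the fingers and cup2 below 0.05 N), for 0.3 s.
2. the tweezers are lifted off their rest in the fingers (height (world z) of tweezers_tips above 0.07 m and contact force between the fingers and tweezers above 0.5 N and contact force between tweezers and rest below 0.05 N and contact force between tweezers and cup1 below 0.05 N and contact force between tweezers and cup2 below 0.05 N), for 0.2 s.
3. the tweezers are held steadily over the double cup with the tips at the 12 mm mark (distance between tip_left and tip_right between 0.0095 and 0.0145 m and contact force between the fingers and tweezers above 0.5 N and contact force between tweezers and rest below 0.05 N and contact force between tweezers and cup1 below 0.05 N and contact force between tweezers and cup2 below 0.05 N and horizontal distance between tweezers_tips and cup1_mid below 0.025 m and height (world z) of tweezers_tips above 0.096 m and linear speed of tweezers below 0.03 m/s), for 0.5 s.
At the end, for the whole second after the job is handed in: Cups nested upright on the worktop (axes within 6 mm, heights within 36 mm, tilt < 0.12 rad), at rest and untouched; tweezers held only by the fingers, tip gap 12 mm +/- 2.5 mm, steady, tips within 25 mm of the cups' axis and over 96 mm above the worktop (all of step 1 and all of step 3); the arm keeps its last pose, push and grip.
It fails at once if the tweezers are squeezed nearly shut (tip gap under 6 mm) (distance between tip_left and tip_right below 0.006 m).
It fails at once if the bottle is moved more than 20 mm (distance of bottle from where it was at the start of the episode above 0.02 m).
It fails at once if the tape roll is moved more than 20 mm (distance of tape from where it was at the start of the episode above 0.02 m).
It fails at once if the brass weight is moved more than 20 mm (distance of weight from where it was at the start of the episode above 0.02 m).
It also fails if it takes over 66 s, if anything falls off the work surface, if the arm or the gripper's body presses on something with over 40 N, if the wrist force passes 120 N, or if a joint passes its speed limit or range.

### The arm

A 7-joint arm with a two-finger parallel gripper is mounted at the origin on a cart in front of the work surface, level with it; the furniture and walls round the work are solid. World frame = base frame: x ahead of the robot, y to its left, z up, the work surface at z = 0. Lengths are in mm, angles in rad, forces in N, time in s.
With the tool pointing down it reaches from about 400 to 850 mm from the base axis. Payload 10.4 kg.
Tool frame: the origin (TCP) lies at the very end of the fingers, on their centre line; the grasp point (between the pads) lies 19 mm behind it (r.grip_point_offset is the distance from the TCP to the grasp point, in mm); z points along the fingers, y is the line along which they close (so a half turn about z gives the same grasp; the last joint's range is limited). The gripper opens to 85 mm and grips with 20 to 120 N. Pads are 22 mm wide; open, the fingers measure 114 mm over their backs; the gripper's body (76 mm by 85 mm) begins 54 mm behind the grasp point. The pads swing forward as they close: fully open they stand 13 mm farther back than shut.
Start: joints at [-1.218, 0.332, -0.065, 1.46, 0.022, 1.35, -0.088], TCP at [229.374, 581.411, 231.338] pointing down, gripper open.
Joint ranges: [-2.6, 2.6], [-0.5, 2.12], [-1.47, 1.34], [0.16, 2.42], [-1.27, 4.41], [0.06, 2.06], [-2.6, 2.6]. Speed limits (rad/s): [2.22, 2.22, 2.79, 2.79, 3.14, 3.14, 3.14].

### API

Orientations are given as [roll, pitch, yaw] about the fixed x, y, z axes, in that order (R = Rz(yaw) Ry(pitch) Rx(roll)).
In Python, from rig import r gives the robot as it stands. The module is installed in compiled form; this text tells all that it offers.
- The arm moves only by the tool servo_tool, never from a script. Its argument "increments" is a list of rows, each an object of numbers: "gripper": the closure, from -1 (fully open) to 1 (shut), so that 0 is half open; "x", "y", "z": the shift along the tool's x, y, z in m; "wx", "wy", "wz": the turn, a rotation vector about the tool's x, y, z in rad. A call has 1 to 12 rows; each row shifts and turns the commanded pose from where the row before left it, along the tool's axes as they then stand; what a row does not reach is not made up. A row lasts 1/10 s, in which the tool goes at most 50 mm and 8.59 degrees, less where a joint would pass 70% of its speed; a pose out of reach is approached as far as the arm can. A call is refused whole if a number of a shift passes 0.05 or a number of a turn 0.15, either way. A call with a gripper value outside its range is refused whole. The fingers move at their own pace and stop on an object; "newtons" is the grip in N (left out, the last holds). Time passes only in rows, so rows that do not move let the fingers close. It gives the time, the measured TCP pose, the force, the opening and the grip force at its end, in the units of the state.
- r.sense(): the state, without advancing time (a new reading comes with each control period).
- r.get_image(name): name is "scene" or "side" or "wrist"; returns the picture (420x560x3 uint8, red, green, blue); there is no depth.
- r.camera_model(name): a dict with "fx", "fy", "cx", "cy" (pixels), "R" (3x3) and "t" (3): a world point X has camera coordinates R X + t. Camera axes: x right, y down, z forward; pixel columns grow to the right and rows downward; lengths in mm; the calibration is good to about 2 mm. A picture is of the moment at which its call begins: read the wrist's pose just before it. camera_model takes no time and is no camera call; for the wrist camera it gives the pose at the moment of the call.
- r.sign_off(): hands the job in; it is judged then, once.
Trained networks look in the newest picture that a camera, given by its name, has taken for a name from the list of things; names that differ only in an ending like _2 or _b are one class to them, and where a whole thing is asked for, a point or a joint stands for the part that bears it (a point fixed in the world has none). Each returns a list of dicts, best first, with "conf" (0 to 1); they miss things now and then, are a little off and sometimes report something else, mostly with a low value. They report only what shows in the picture. A call takes as long as a camera call.
- r.look_for(query, camera): "bbox" ([centre column, centre row, width, height] in pixels, round what is visible of it).
- r.outline_of(query, camera): "region" (420x560 bool, what is visible of it) and "bbox" ([centre column, centre row, width, height] in pixels, round what is visible of it).
- r.place_of(query, camera): "xy" ([column, row] in pixels: a listed point, or the origin of a listed thing).
The state is a dict: "t": time; "joint_positions": joint angles; "qd": joint speeds; "joint_efforts": joint torques, N m; "eef_pos": TCP position; "tool_rot": TCP orientation; "ft_force": force on the tool from outside, world axes, zero at the start; "torque": the same for the moment, N m; "gripper_width": finger opening in mm; "grasp_force": force on a finger pad.
Only numpy, scipy, OpenCV 4.12 (cv2) and the standard library are available. Lean on these libraries where they do the work, as an engineer would, in place of code of your own. Each camera call takes 0.05 s, during which the arm holds its last target. There are 200 camera calls.

## Working session

There is one attempt and no reset: what is moved stays moved. The work goes in short steps, Python scripts to look and compute and a tool call to move; the robot and the scene stay as the last step left them, time stands still between calls to the robot, and variables do not carry over. Pictures are saved under pics/ and viewed, at most 10 in all, crops included, and the job is handed in when it is done.

Besides the shell and the picture viewer there is one more tool, called after "Call:" as name([rows], argument=value, ...), one row to a line, values as JSON. servo_tool: Moves the arm, as the interface text tells. Its arguments: {"type":"object","properties":{"increments":{"type":"array","items":{"type":"object","properties":{"gripper":{"type":"number"},"x":{"type":"number"},"y":{"type":"number"},"z":{"type":"number"},"wx":{"type":"number"},"wy":{"type":"number"},"wz":{"type":"number"}}}},"newtons":{"type":"number"}},"required":["increments"]}

```bash
mkdir -p pics
cat > h.py <<'E'
import numpy as np, cv2
from rig import r
def ray(cam,px,m=None):
    m=m or r.camera_model(cam); R=np.array(m["R"]);t=np.array(m["t"])
    d=R.T@np.array([(px[0]-m["cx"])/m["fx"],(px[1]-m["cy"])/m["fy"],1]); return -R.T@t,d
def atz(cam,px,z,m=None):
    o,d=ray(cam,px,m); return (o+d*(z-o[2])/d[2]).round(1)
def save(cam,name): cv2.imwrite(f"pics/{name}.png",r.get_image(cam)[:,:,::-1])
E
python3 - <<'E'
from h import *
s=r.sense(); print({k:np.round(v,3) for k,v in s.items()}, r.grip_point_offset)
for c in ("scene","side"):
    save(c,c+"0")
    for q,z in (("cup1_mid",34),("tweezers_grip",40),("tweezers_tips",40),("bottle",0),("tape",0),("weight",0),("rest",0)):
        print(c,q,[(round(d["conf"],2),np.round(d["xy"]),atz(c,d["xy"],z)) for d in r.place_of(q,c)[:3]])
a=cv2.imread("pics/scene0.png");b=cv2.imread("pics/side0.png")
E
```

```text
{'t': np.float64(0.0), 'joint_positions': array([-1.218,  0.333, -0.065,  1.461,  0.022,  1.35 , -0.089]), 'qd': array([0.002, 0.001, 0.   , 0.001, 0.001, 0.002, 0.001]), 'joint_efforts': array([ 0.0000e+00, -6.2545e+01,  4.9000e-02, -3.9161e+01,  1.6000e-02,
        1.0000e-02, -0.0000e+00]), 'eef_pos': array([229.238, 581.023, 230.519]), 'tool_rot': array([-3.14 ,  0.   ,  2.766]), 'ft_force': array([ 0.886,  0.302, -0.265]), 'torque': array([-0.028, -0.01 , -0.039]), 'grasp_force': np.float64(0.0), 'gripper_width': np.float64(85.194)} 18.700000000000003
scene cup1_mid [(0.59, array([293., 227.]), array([ 532.7, -202.1,   34. ]))]
scene tweezers_grip [(0.98, array([176., 198.]), array([496.1,  45.1,  40. ]))]
scene tweezers_tips [(0.68, array([200., 187.]), array([552.1,  30.2,  40. ]))]
scene bottle [(0.86, array([289., 193.]), array([ 683. , -105.5,    0. ]))]
scene tape [(0.7, array([352., 209.]), array([ 693.9, -249.2,    0. ]))]
scene weight [(0.64, array([226., 281.]), array([ 377.5, -160.6,    0. ]))]
scene rest [(0.64, array([175., 218.]), array([482.8,  41.5,   0. ])), (0.33, array([174., 198.]), array([540.9,  95.5,   0. ]))]
side cup1_mid []
side tweezers_grip [(0.91, array([230., 139.]), array([487.5,  40.7,  40. ]))]
side tweezers_tips [(0.78, array([258., 137.]), array([549.3,  23.6,  40. ]))]
side bottle [(0.8, array([338., 180.]), array([ 684.7, -122.3,   -0. ]))]
side tape [(0.95, array([368., 225.]), array([ 699.3, -247.8,    0. ]))]
side weight [(0.49, array([213., 238.]), array([ 385.4, -165.7,    0. ]))]
side rest [(0.67, array([235., 152.]), array([492.7,  34.5,   0. ])), (0.16, array([287., 233.]), array([ 533.8, -205.7,    0. ]))]
```

View pics/scene0.png

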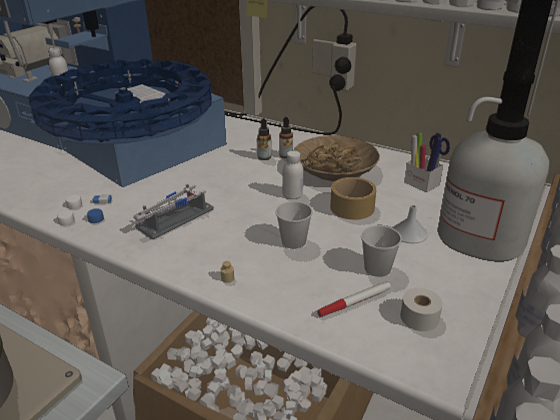

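View pics/side0.png

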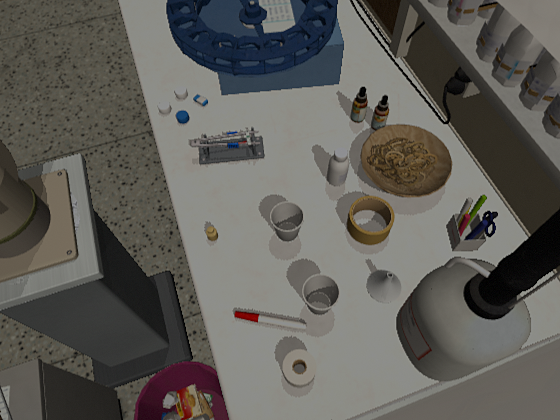

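The scene picture shows cups at about (294,225) and (380,251), the tweezers on their rest at (175,212), the bottle at (292,175), the brown tape at (353,198) and the weight at (227,272). In the side picture the cups are at (287,221) and (320,294). The network found only one cup, so I'll outline both.

Run:
```python
from h import *
for c in ("scene","side"):
    r.get_image(c)
    for q in ("cup1","cup2"):
        print(c,q,[(round(d["conf"],2),np.round(d["bbox"])) for d in r.look_for(q,c)[:4]])
print("B mid",atz("scene",(380,252),34),atz("side",(320,296),34),"A mid",atz("side",(287,222),34))
print("rotor scene: right edge top",atz("scene",(215,90),150),"box front corner",atz("scene",(132,180),0),"right",atz("scene",(226,130),0))
print("side rotor",atz("side",(252,75),150),atz("side",(220,92),0),atz("side",(340,85),0),"pedestal",atz("side",(250,15),200))
print("big bottle",atz("side",(400,330),0),atz("scene",(440,240),0), "funnel",atz("side",(385,300),0))
```

```text
scene cup1 [(0.78, array([294., 224.,  42.,  51.])), (0.44, array([175., 215.,  79.,  43.]))]
scene cup2 [(0.78, array([294., 224.,  42.,  51.])), (0.44, array([175., 215.,  79.,  43.]))]
side cup1 [(0.92, array([286., 221.,  34.,  35.])), (0.74, array([321., 295.,  36.,  40.])), (0.26, array([228., 144.,  59.,   8.]))]
side cup2 [(0.92, array([286., 221.,  34.,  35.])), (0.74, array([321., 295.,  36.,  40.])), (0.26, array([228., 144.,  59.,   8.]))]
B mid [ 541.2 -368.2   34. ] [ 540.9 -366.3   34. ] A mid [ 536.7 -199.6   34. ]
rotor scene: right edge top [789.7 160.3 150. ] box front corner [553.5 229.8   0. ] right [884.6 209.1   0. ]
side rotor [567.3 100.3 150. ] [510.9 230.9   0. ] [806.6 146.4   0. ] pedestal [605.9 223.  200. ]
big bottle [ 661.3 -467.2    0. ] [ 676.3 -435.8    0. ] funnel [ 660.9 -406.2    0. ]
```

Call:
servo_tool([
  {"gripper":-1,"z":-0.03,"wz":-0.13},
  {"z":-0.03,"wz":-0.13},
  {"z":-0.03,"wz":-0.116},
  {"x":-0.02,"y":-0.045},
  {"x":-0.02,"y":-0.045},
  {"x":-0.02,"y":-0.045},
  {"x":-0.02,"y":-0.045},
  {"x":-0.02,"y":-0.045},
  {"x":-0.02,"y":-0.045},
  {"x":-0.02,"y":-0.045},
  {"x":-0.02,"y":-0.045},
  {"x":-0.02,"y":-0.045},
], newtons=20)

```text
schema error: expected keys gripper, x, y, z, wx, wy, wz
```

Call:
servo_tool([
  {"gripper":-1,"x":0,"y":0,"z":-0.03,"wx":0,"wy":0,"wz":-0.13},
  {"gripper":-1,"x":0,"y":0,"z":-0.03,"wx":0,"wy":0,"wz":-0.13},
  {"gripper":-1,"x":0,"y":0,"z":-0.03,"wx":0,"wy":0,"wz":-0.116},
  {"gripper":-1,"x":-0.02,"y":-0.045,"z":0,"wx":0,"wy":0,"wz":0},
  {"gripper":-1,"x":-0.02,"y":-0.045,"z":0,"wx":0,"wy":0,"wz":0},
  {"gripper":-1,"x":-0.02,"y":-0.045,"z":0,"wx":0,"wy":0,"wz":0},
  {"gripper":-1,"x":-0.02,"y":-0.045,"z":0,"wx":0,"wy":0,"wz":0},
  {"gripper":-1,"x":-0.02,"y":-0.045,"z":0,"wx":0,"wy":0,"wz":0},
  {"gripper":-1,"x":-0.02,"y":-0.045,"z":0,"wx":0,"wy":0,"wz":0},
  {"gripper":-1,"x":-0.02,"y":-0.045,"z":0,"wx":0,"wy":0,"wz":0},
  {"gripper":-1,"x":-0.02,"y":-0.045,"z":0,"wx":0,"wy":0,"wz":0},
  {"gripper":-1,"x":-0.02,"y":-0.045,"z":0,"wx":0,"wy":0,"wz":0},
], newtons=20)

```text
t: 2.3
eef_pos: [409.9, 174.4, 321.6]
tool_rot: [3.141, 0.001, -3.141]
ft_force: [1.8, 1.1, 0.3]
gripper_width: 85.2
grasp_force: 0.0
```

Call:
servo_tool([
  {"gripper":-1,"x":-0.009,"y":-0.047,"z":0,"wx":0,"wy":0,"wz":0},
  {"gripper":-1,"x":-0.009,"y":-0.047,"z":0,"wx":0,"wy":0,"wz":0},
  {"gripper":-1,"x":-0.009,"y":-0.047,"z":0,"wx":0,"wy":0,"wz":0},
  {"gripper":-1,"x":-0.009,"y":-0.047,"z":0,"wx":0,"wy":0,"wz":0},
  {"gripper":-1,"x":-0.009,"y":-0.047,"z":0,"wx":0,"wy":0,"wz":0},
  {"gripper":-1,"x":-0.009,"y":-0.047,"z":0,"wx":0,"wy":0,"wz":0},
  {"gripper":-1,"x":-0.009,"y":-0.047,"z":0,"wx":0,"wy":0,"wz":0},
  {"gripper":-1,"x":-0.009,"y":-0.047,"z":0,"wx":0,"wy":0,"wz":0},
  {"gripper":-1,"x":-0.009,"y":-0.047,"z":0,"wx":0,"wy":0,"wz":0},
  {"gripper":-1,"x":-0.009,"y":-0.047,"z":0,"wx":0,"wy":0,"wz":0},
  {"gripper":-1,"x":0,"y":0,"z":0,"wx":0,"wy":0,"wz":0},
])

```text
t: 3.4
eef_pos: [498.0, -299.7, 320.0]
tool_rot: [-3.138, -0.003, 3.134]
ft_force: [-0.8, 0.3, -0.6]
gripper_width: 85.5
grasp_force: 0.0
```

Run:
```python
from h import *
s=r.sense(); print(np.round(s["eef_pos"],1),np.round(s["joint_positions"],2))
m=r.camera_model("wrist"); save("wrist","w1"); R=np.array(m["R"]);print("cam pos",-R.T@np.array(m["t"]))
for d in r.look_for("cup1","wrist"): print("box",round(d["conf"],2),np.round(d["bbox"]))
for q in("cup1_mid","cup1"):
  for d in r.place_of(q,"wrist"): print(q,round(d["conf"],2),np.round(d["xy"]),atz("wrist",d["xy"],34 if "mid" in q else 0,m))
```

```text
[ 498.  -299.7  320. ] [-0.23  0.25  0.85  1.47 -0.19  1.5   2.18]
cam pos [ 422.20032063 -298.06774938  463.20062597]
box 0.92 [358. 208.  58.  59.]
box 0.64 [217. 212.  61.  56.]
cup1_mid 0.85 [350. 200.] [ 533. -206.   34.]
cup1_mid 0.5 [539. 159.] [483.6  17.3  34. ]
cup1_mid 0.39 [551. 214.] [553.4  46.6  34. ]
cup1 0.75 [226. 199.] [ 539.6 -364.7    0. ]
cup1 0.64 [348. 193.] [ 532.7 -203.     0. ]
```

View pics/w1.png

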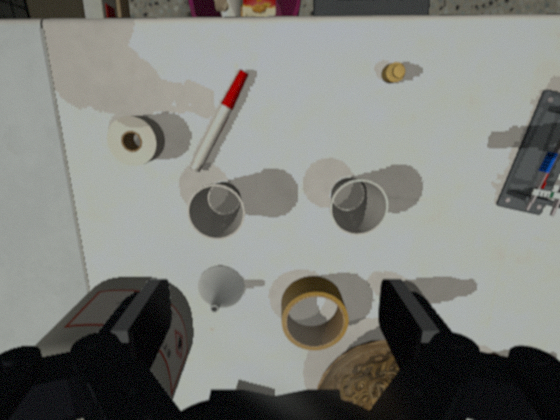

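The wrist picture shows cup B's rim round (217,211) and cup A's rim round (359,207); the foot circles are at about (224,199) and (348,195).

Run:
```python
from h import *
m=r.camera_model("wrist")
g=cv2.cvtColor(cv2.imread("pics/w1.png"),cv2.COLOR_BGR2GRAY)
for n,c in(("B",(217,211)),("A",(359,207))):
    x,y=c; h=cv2.HoughCircles(cv2.GaussianBlur(g[y-45:y+45,x-45:x+45],(3,3),0),cv2.HOUGH_GRADIENT,1,20,param1=120,param2=10,minRadius=24,maxRadius=33)
    p=h[0][0]+[x-45,y-45,0] if h is not None else None
    print(n,p,"hough rim",atz("wrist",p[:2],68,m),"eye",atz("wrist",c,68,m))
print("foot",atz("wrist",(224,199),0,m),atz("wrist",(348,195),0,m))
```

```text
B [216.5        212.5         25.70000076] hough rim [ 541.9 -358.6   68. ] eye [ 540.1 -357.9   68. ]
A [357.5        206.5         26.79999924] hough rim [ 534.5 -195.4   68. ] eye [ 535.1 -193.6   68. ]
foot [ 543.3 -359.     0. ] [ 537.5 -192.7    0. ]
```

Call:
servo_tool([
  {"gripper":-1,"x":-0.007,"y":-0.01,"z":0.03,"wx":0,"wy":0,"wz":0},
  {"gripper":-1,"x":-0.007,"y":-0.01,"z":0.03,"wx":0,"wy":0,"wz":0},
  {"gripper":-1,"x":-0.007,"y":-0.01,"z":0.03,"wx":0,"wy":0,"wz":0},
  {"gripper":-1,"x":-0.007,"y":-0.01,"z":0.03,"wx":0,"wy":0,"wz":0},
  {"gripper":-1,"x":-0.007,"y":-0.01,"z":0.03,"wx":0,"wy":0,"wz":0},
  {"gripper":-1,"x":-0.007,"y":-0.01,"z":0.03,"wx":0,"wy":0,"wz":0},
  {"gripper":-1,"x":0,"y":0,"z":0,"wx":0,"wy":0,"wz":0},
  {"gripper":-1,"x":0,"y":0,"z":0,"wx":0,"wy":0,"wz":0},
])

```text
t: 4.4
eef_pos: [542.1, -352.1, 142.1]
tool_rot: [3.141, 0.0, -3.14]
ft_force: [-0.1, 1.1, 0.9]
gripper_width: 85.6
grasp_force: 0.0
```

Run:
```python
from h import *
s=r.sense(); print(np.round(s["eef_pos"],1),np.round(s["tool_rot"],3),np.round(s["joint_positions"],2))
m=r.camera_model("wrist"); save("wrist","w2")
for d in r.outline_of("cup1","wrist"):
    b=d["bbox"]; print(round(d["conf"],2),np.round(b)); print(atz("wrist",b[:2],68,m))
print("tcp px check")
```

```text
[ 542.1 -352.1  142.1] [ 3.141  0.    -3.14 ] [-0.05  0.53  0.77  1.54 -0.39  1.22  2.36]
0.96 [250. 221. 102.  99.]
[ 536.1 -367.1   68. ]
0.62 [493. 217. 132. 102.]
[ 533.5 -211.7   68. ]
tcp px check
```

View pics/w2.png

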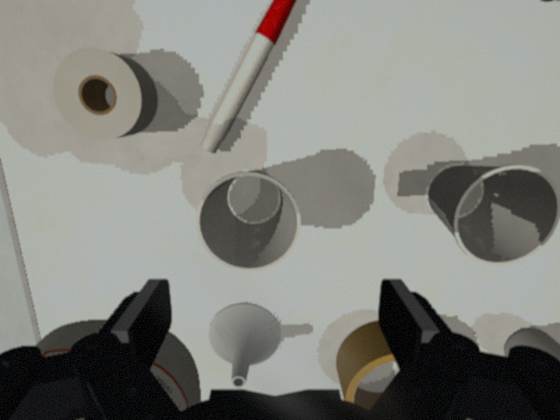

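The wrist picture shows cup B's rim centred at (248,220) with its foot at (254,197), and cup A's rim centred at about (506,214). The fingertips are at (167,282) and (385,282).

Run:
```python
from h import *
m=r.camera_model("wrist"); print(m["cx"],m["cy"],m["fx"],np.round(m["R"],3).tolist())
for p,z in(((248,220),68),((506.5,214),68),((254,197),0)): print(p,atz("wrist",p,z,m))
```

```text
274.56377806701755 216.01455968469287 356.2937254884503 [[-0.002, 1.0, 0.001], [0.955, 0.002, 0.298], [0.298, 0.001, -0.955]]
(248, 220) [ 536.6 -369.3   68. ]
(506.5, 214) [ 532.3 -203.6   68. ]
(254, 197) [ 538.7 -369.1    0. ]
```

Call:
servo_tool([
  {"gripper":-1,"x":0.0025,"y":-0.008,"z":0.0,"wx":0,"wy":0,"wz":0},
  {"gripper":-1,"x":0.002,"y":-0.009,"z":0.01,"wx":0,"wy":0,"wz":0},
  {"gripper":-1,"x":0,"y":0,"z":0.018,"wx":0,"wy":0,"wz":0},
  {"gripper":-1,"x":0,"y":0,"z":0.018,"wx":0,"wy":0,"wz":0},
  {"gripper":-1,"x":0,"y":0,"z":0.018,"wx":0,"wy":0,"wz":0},
  {"gripper":-1,"x":0,"y":0,"z":0.018,"wx":0,"wy":0,"wz":0},
  {"gripper":-1,"x":0,"y":0,"z":0.018,"wx":0,"wy":0,"wz":0},
  {"gripper":-1,"x":0,"y":0,"z":0,"wx":0,"wy":0,"wz":0},
])

```text
t: 5.3
eef_pos: [535.7, -369.5, 38.2]
tool_rot: [3.14, -0.004, -3.141]
ft_force: [-0.5, -0.0, 0.0]
gripper_width: 85.5
grasp_force: 0.0
```

Call:
servo_tool([
  {"gripper":-0.6,"x":0,"y":0,"z":-0.003,"wx":0,"wy":0,"wz":0},
  {"gripper":-0.5,"x":0,"y":0,"z":0,"wx":0,"wy":0,"wz":0},
  {"gripper":-0.4,"x":0,"y":0,"z":0,"wx":0,"wy":0,"wz":0},
  {"gripper":-0.3,"x":0,"y":0,"z":0,"wx":0,"wy":0,"wz":0},
  {"gripper":-0.2,"x":0,"y":0,"z":0,"wx":0,"wy":0,"wz":0},
  {"gripper":-0.2,"x":0,"y":0,"z":0,"wx":0,"wy":0,"wz":0},
  {"gripper":-0.2,"x":0,"y":0,"z":0,"wx":0,"wy":0,"wz":0},
], newtons=20)

```text
t: 6.0
eef_pos: [537.8, -371.0, 45.6]
tool_rot: [-3.141, 0.002, -3.141]
ft_force: [-0.5, 0.2, 6.7]
gripper_width: 65.2
grasp_force: 22.4
```

Call:
servo_tool([
  {"gripper":-0.2,"x":0,"y":0,"z":-0.02,"wx":0,"wy":0,"wz":0},
  {"gripper":-0.2,"x":0,"y":0,"z":-0.025,"wx":0,"wy":0,"wz":0},
  {"gripper":-0.2,"x":0,"y":0,"z":-0.025,"wx":0,"wy":0,"wz":0},
  {"gripper":-0.2,"x":0,"y":0,"z":-0.025,"wx":0,"wy":0,"wz":0},
  {"gripper":-0.2,"x":0,"y":0.02,"z":0,"wx":0,"wy":0,"wz":0},
  {"gripper":-0.2,"x":0,"y":0.03,"z":0,"wx":0,"wy":0,"wz":0},
  {"gripper":-0.2,"x":0.002,"y":0.03,"z":0,"wx":0,"wy":0,"wz":0},
  {"gripper":-0.2,"x":0.002,"y":0.03,"z":0,"wx":0,"wy":0,"wz":0},
  {"gripper":-0.2,"x":0,"y":0.03,"z":0,"wx":0,"wy":0,"wz":0},
  {"gripper":-0.2,"x":0,"y":0.026,"z":0,"wx":0,"wy":0,"wz":0},
  {"gripper":-0.2,"x":0,"y":0,"z":0,"wx":0,"wy":0,"wz":0},
  {"gripper":-0.2,"x":0,"y":0,"z":0,"wx":0,"wy":0,"wz":0},
])

```text
t: 7.2
eef_pos: [533.3, -204.3, 139.7]
tool_rot: [3.141, 0.001, -3.14]
ft_force: [0.0, 0.3, -0.3]
gripper_width: 65.1
grasp_force: 22.5
```

Run:
```python
from h import *
s=r.sense(); print(np.round(s["eef_pos"],1),np.round(s["tool_rot"],3),s["grasp_force"],s["gripper_width"])
a=r.get_image("wrist");b=r.get_image("side");c=r.get_image("scene")
b=cv2.resize(b[120:320,180:430],(400,320));c=cv2.resize(c[120:320,200:450],(400,320))
cv2.imwrite("pics/w3.png",np.vstack([np.hstack([b,c]),np.hstack([cv2.resize(a,(373,280)),np.zeros((280,427,3),np.uint8)])])[:,:,::-1])
```

```text
[ 533.3 -204.3  139.7] [ 3.141e+00  1.000e-03 -3.140e+00] 22.4552063416661 65.1309403992248
```

View pics/w3.png

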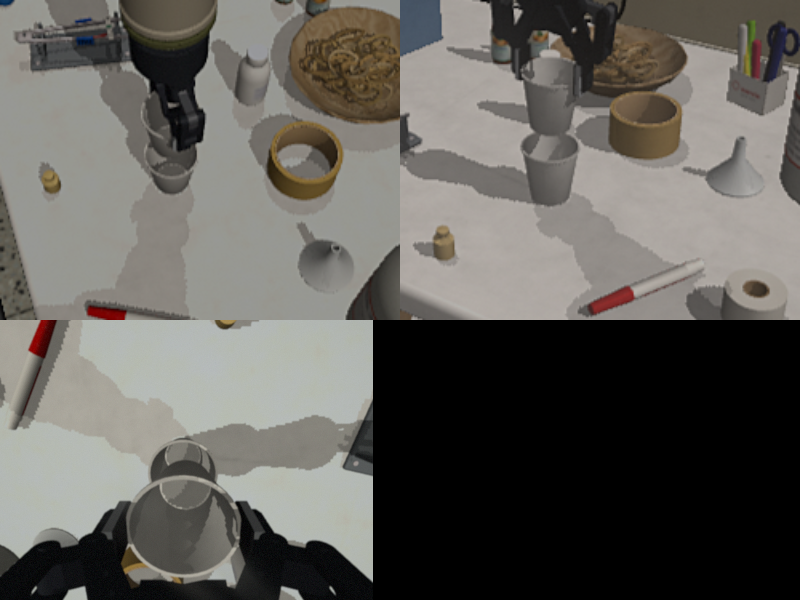

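The cup hangs upright straight above the other: in the scene panel the upper cup is at (551,95) and the lower at (550,170).

Call:
servo_tool([
  {"gripper":-0.2,"x":0,"y":0,"z":0.012,"wx":0,"wy":0,"wz":0},
  {"gripper":-0.2,"x":0,"y":0,"z":0.014,"wx":0,"wy":0,"wz":0},
  {"gripper":-0.2,"x":0,"y":0,"z":0.014,"wx":0,"wy":0,"wz":0},
  {"gripper":-0.2,"x":0,"y":0,"z":0.01,"wx":0,"wy":0,"wz":0},
  {"gripper":-0.2,"x":0,"y":0,"z":0.008,"wx":0,"wy":0,"wz":0},
  {"gripper":-0.2,"x":0,"y":0,"z":0.004,"wx":0,"wy":0,"wz":0},
  {"gripper":-0.2,"x":0,"y":0,"z":0,"wx":0,"wy":0,"wz":0},
  {"gripper":-0.2,"x":0,"y":0,"z":0,"wx":0,"wy":0,"wz":0},
])

```text
t: 8.15
eef_pos: [533.3, -204.6, 77.6]
tool_rot: [-3.142, 0.001, -3.141]
ft_force: [0.2, 0.2, 0.7]
gripper_width: 65.0
grasp_force: 22.5
```

Foot now ~6 mm above seat; lower a little more and release gently.

Call:
servo_tool([
  {"gripper":-0.2,"x":0,"y":0,"z":0.003,"wx":0,"wy":0,"wz":0},
  {"gripper":-0.2,"x":0,"y":0,"z":0,"wx":0,"wy":0,"wz":0},
  {"gripper":-0.5,"x":0,"y":0,"z":0,"wx":0,"wy":0,"wz":0},
  {"gripper":-0.6,"x":0,"y":0,"z":0,"wx":0,"wy":0,"wz":0},
  {"gripper":-0.8,"x":0,"y":0,"z":0,"wx":0,"wy":0,"wz":0},
  {"gripper":-1,"x":0,"y":0,"z":0,"wx":0,"wy":0,"wz":0},
  {"gripper":-1,"x":0,"y":0,"z":0,"wx":0,"wy":0,"wz":0},
  {"gripper":-1,"x":0,"y":0,"z":0,"wx":0,"wy":0,"wz":0},
  {"gripper":-1,"x":0,"y":0,"z":0,"wx":0,"wy":0,"wz":0},
])

```text
t: 9.05
eef_pos: [533.0, -204.5, 74.3]
tool_rot: [3.141, -0.0, -3.141]
ft_force: [-0.3, -0.0, -0.1]
gripper_width: 85.3
grasp_force: 0.0
```

Call:
servo_tool([
  {"gripper":-1,"x":0,"y":0,"z":-0.015,"wx":0,"wy":0,"wz":0},
  {"gripper":-1,"x":0,"y":0,"z":-0.025,"wx":0,"wy":0,"wz":0},
  {"gripper":-1,"x":0,"y":0,"z":-0.03,"wx":0,"wy":0,"wz":0},
  {"gripper":-1,"x":0,"y":0,"z":-0.03,"wx":0,"wy":0,"wz":0},
  {"gripper":-1,"x":0,"y":0,"z":-0.03,"wx":0,"wy":0,"wz":0},
  {"gripper":-1,"x":0.005,"y":0.04,"z":-0.02,"wx":0,"wy":0,"wz":0},
  {"gripper":-1,"x":0.01,"y":0.04,"z":0,"wx":0,"wy":0,"wz":0},
  {"gripper":-1,"x":0.01,"y":0.04,"z":0,"wx":0,"wy":0,"wz":0},
  {"gripper":-1,"x":0.01,"y":0.04,"z":0,"wx":0,"wy":0,"wz":0},
  {"gripper":-1,"x":0.005,"y":0.02,"z":0,"wx":0,"wy":0,"wz":0},
  {"gripper":-1,"x":0,"y":0,"z":0,"wx":0,"wy":0,"wz":0},
  {"gripper":-1,"x":0,"y":0,"z":0,"wx":0,"wy":0,"wz":0},
])

```text
t: 10.25
eef_pos: [493.2, -25.1, 225.2]
tool_rot: [3.141, 0.001, -3.141]
ft_force: [-0.2, -0.5, -0.4]
gripper_width: 85.5
grasp_force: 0.0
```

Run:
```python
from h import *
s=r.sense(); print(np.round(s["eef_pos"],1),np.round(s["tool_rot"],3),s["gripper_width"],np.round(s["joint_positions"],2))
m=r.camera_model("wrist")
a=r.get_image("wrist")
for q,z in(("tweezers_grip",40),("tweezers_tips",40),("rest",0),("cup1_mid",34)):
  for d in r.place_of(q,"wrist")[:2]: print(q,round(d["conf"],2),np.round(d["xy"],1),atz("wrist",d["xy"],z,m))
c=r.get_image("scene"); c=cv2.resize(c[150:290,200:400],(400,280))
cv2.imwrite("pics/w4.png",np.vstack([a,np.hstack([cv2.resize(c,(240,168)),np.zeros((168,320,3),np.uint8)])])[:,:,::-1])
```

```text
[493.2 -25.1 225.2] [ 3.141e+00  1.000e-03 -3.141e+00] 85.48475197520156 [-0.74  0.02  0.72  1.84 -0.02  1.28  1.55]
tweezers_grip 0.86 [341.7 189.1] [491.9  39.1  40. ]
tweezers_tips 0.61 [324.4 245.3] [548.8  25.2  40. ]
rest 0.76 [337.  181.7] [493.1  41.5   0. ]
cup1_mid 0.95 [ 93.2 227.1] [ 531.9 -203.7   34. ]
cup1_mid 0.57 [322.  248.4] [554.6  23.8  34. ]
```

View pics/w4.png

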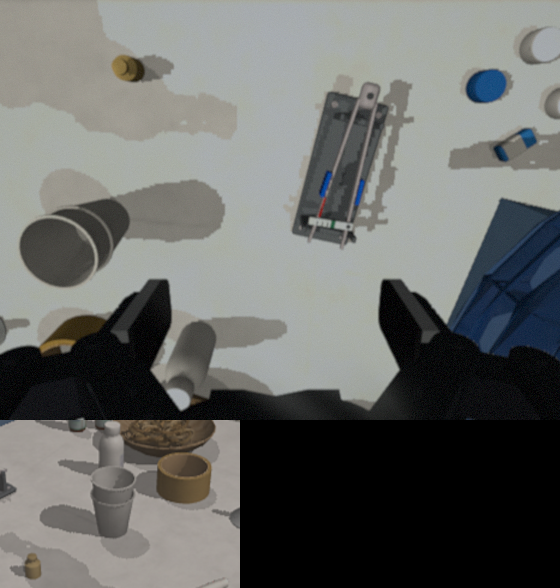

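The lower panel shows the cups nested as an upright double cup. The wrist view shows the tweezers with pads at (326,184) and (359,192), the hinge at (369,95) and the tips at (327,243). The blue rotor on the right is close, so I'll check its clearance.

Run:
```python
from h import *
m=r.camera_model("wrist")
for z in(80,110,140,170,200):
    a,b=atz("side",(167,18),z),atz("side",(338,18),z); c,d=atz("scene",(31,98),z),atz("scene",(213,93),z)
    print(z,"side c",(a+b)/2,"D",np.linalg.norm(a-b).round(),"scene c",(c+d)/2,"D",np.linalg.norm(c-d).round(),"wrist edge",atz("wrist",(465,310),z,m),atz("wrist",(500,262),z,m))
h,t=atz("wrist",(369,95),40,m),atz("wrist",(326.5,243),40,m);g=atz("wrist",(342.5,188),40,m)
print(h,g,t,np.arctan2(t[1]-h[1],t[0]-h[0]))
```

```text
80 side c [648.65 372.85  80.  ] D 444.0 scene c [785.95 476.85  80.  ] D 489.0 wrist edge [596.2 150.2  80. ] [548.1 173.4  80. ]
110 side c [638.3 332.6 110. ] D 425.0 scene c [729.   412.15 110.  ] D 459.0 wrist edge [577.4 131.9 110. ] [534.4 152.7 110. ]
140 side c [627.9  292.35 140.  ] D 407.0 scene c [672.15 347.4  140.  ] D 430.0 wrist edge [558.7 113.6 140. ] [520.7 132.  140. ]
170 side c [617.55 252.05 170.  ] D 388.0 scene c [615.2  282.75 170.  ] D 400.0 wrist edge [539.9  95.3 170. ] [506.9 111.3 170. ]
200 side c [607.15 211.8  200.  ] D 370.0 scene c [558.3 218.  200. ] D 371.0 wrist edge [521.2  77.  200. ] [493.2  90.6 200. ]
[407.8  57.5  40. ] [490.4  39.   40. ] [545.8  26.3  40. ] -0.22234878206994738
```

Call:
servo_tool([
  {"gripper":-0.4,"x":0,"y":0.015,"z":0.01,"wx":0,"wy":0,"wz":0},
  {"gripper":-0.4,"x":0,"y":0.02,"z":0.01,"wx":0,"wy":0,"wz":0},
  {"gripper":-0.4,"x":0.002,"y":0.02,"z":0.01,"wx":0,"wy":0,"wz":0},
  {"gripper":-0.4,"x":0,"y":0.01,"z":0.01,"wx":0,"wy":0,"wz":0},
  {"gripper":-0.4,"x":0,"y":0,"z":0.01,"wx":0,"wy":0,"wz":0.1},
  {"gripper":-0.4,"x":0,"y":0,"z":0.01,"wx":0,"wy":0,"wz":0.1},
  {"gripper":-0.4,"x":0,"y":0,"z":0.01,"wx":0,"wy":0,"wz":0.05},
  {"gripper":-0.4,"x":0,"y":0,"z":0.01,"wx":0,"wy":0,"wz":0},
  {"gripper":-0.4,"x":0,"y":0,"z":0.01,"wx":0,"wy":0,"wz":0},
  {"gripper":-0.4,"x":0,"y":0,"z":0,"wx":0,"wy":0,"wz":0},
  {"gripper":-0.4,"x":0,"y":0,"z":0,"wx":0,"wy":0,"wz":0},
])

```text
t: 11.65
eef_pos: [491.0, 40.4, 134.2]
tool_rot: [-3.141, -0.0, 2.892]
ft_force: [-0.4, 0.5, 0.5]
gripper_width: 59.7
grasp_force: 0.0
```

Run:
```python
from h import *
s=r.sense(); print(np.round(s["eef_pos"],1),np.round(s["tool_rot"],3),s["gripper_width"],np.round(s["joint_positions"],2),np.round(s["ft_force"],1))
m=r.camera_model("wrist")
save("wrist","w5")
for q,z in(("tweezers_grip",40),("tweezers_tips",40),("rest",0),("tip_left",40),("tip_right",40)):
  for d in r.place_of(q,"wrist")[:2]: print(q,round(d["conf"],2),np.round(d["xy"],1),atz("wrist",d["xy"],z,m))
```

```text
[491.   40.4 134.2] [-3.141 -0.     2.892] 59.66431797071609 [-0.8   0.13  0.67  1.95 -0.09  1.09  1.23] [-0.4  0.5  0.5]
rest 0.73 [271.3 205.6] [490.8  38.2   0. ]
tip_right 0.76 [253.7 299.6] [547.8  10.3  40. ]
```

View pics/w5.png

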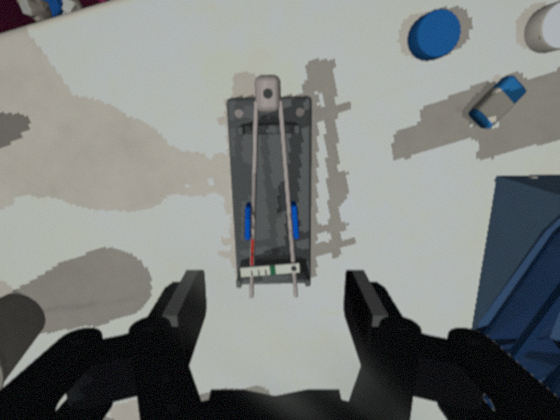

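The wrist view shows the tweezers almost aligned with the tool: hinge (267,93), pads (247,221) and (295,222), tips (251,294) and (294,294).

Run:
```python
from h import *
m=r.camera_model("wrist")
h,g,t=[atz("wrist",p,40,m) for p in((267,93),(271,221.5),(272.7,294))]
print(h,g,t,np.arctan2(t[1]-h[1],t[0]-h[0]),np.linalg.norm(g-h),np.linalg.norm(t-g))
for p in((230,100),(312,97),(239,285),(311,284)): print(atz("wrist",p,8,m))
```

```text
[408.6  57.2  40. ] [491.7  38.4  40. ] [547.3  25.4  40. ] -0.22537667361107452 85.20005868542577 57.0995621699501
[405.5  29.9   8. ]
[418.   87.5   8. ]
[549.6  -4.6   8. ]
[563.6  54.4   8. ]
```

Call:
servo_tool([
  {"gripper":-0.3,"x":-0.001,"y":-0.0015,"z":0.01,"wx":0,"wy":0,"wz":-0.023},
  {"gripper":-0.3,"x":0,"y":0,"z":0.012,"wx":0,"wy":0,"wz":0},
  {"gripper":-0.3,"x":0,"y":0,"z":0.012,"wx":0,"wy":0,"wz":0},
  {"gripper":-0.3,"x":0,"y":0,"z":0.012,"wx":0,"wy":0,"wz":0},
  {"gripper":-0.3,"x":0,"y":0,"z":0.012,"wx":0,"wy":0,"wz":0},
  {"gripper":-0.3,"x":0,"y":0,"z":0,"wx":0,"wy":0,"wz":0},
])

```text
t: 12.55
eef_pos: [490.4, 38.6, 74.5]
tool_rot: [-3.14, -0.002, 2.915]
ft_force: [0.2, -0.1, -0.1]
gripper_width: 55.8
grasp_force: 0.0
```

Call:
servo_tool([
  {"gripper":-0.3,"x":0,"y":0,"z":0.01,"wx":0,"wy":0,"wz":0},
  {"gripper":-0.3,"x":0,"y":0,"z":0.01,"wx":0,"wy":0,"wz":0},
  {"gripper":-0.3,"x":0,"y":0,"z":0.01,"wx":0,"wy":0,"wz":0},
  {"gripper":-0.3,"x":0,"y":0,"z":0.01,"wx":0,"wy":0,"wz":0},
  {"gripper":-0.3,"x":0,"y":0,"z":0,"wx":0,"wy":0,"wz":0},
  {"gripper":-0.3,"x":0,"y":0,"z":0,"wx":0,"wy":0,"wz":0},
])

```text
t: 13.15
eef_pos: [491.5, 38.6, 36.1]
tool_rot: [-3.141, -0.0, 2.915]
ft_force: [0.1, 0.8, 0.3]
gripper_width: 55.6
grasp_force: 0.0
```

Call:
servo_tool([
  {"gripper":-0.2,"x":0,"y":0,"z":0.008,"wx":0,"wy":0,"wz":0},
  {"gripper":-0.1,"x":0,"y":0,"z":0.007,"wx":0,"wy":0,"wz":0},
  {"gripper":0,"x":0,"y":0,"z":0,"wx":0,"wy":0,"wz":0},
  {"gripper":0.1,"x":0,"y":0,"z":0,"wx":0,"wy":0,"wz":0},
  {"gripper":0.15,"x":0,"y":0,"z":0,"wx":0,"wy":0,"wz":0},
  {"gripper":0.2,"x":0,"y":0,"z":0,"wx":0,"wy":0,"wz":0},
  {"gripper":0.2,"x":0,"y":0,"z":0,"wx":0,"wy":0,"wz":0},
  {"gripper":0.2,"x":0,"y":0,"z":0,"wx":0,"wy":0,"wz":0},
], newtons=20)

```text
t: 13.95
eef_pos: [491.8, 38.8, 21.5]
tool_rot: [3.141, 0.0, 2.915]
ft_force: [-0.4, -0.4, 1.8]
gripper_width: 34.5
grasp_force: 2.6
```

Call:
servo_tool([
  {"gripper":0.25,"x":0,"y":0,"z":0,"wx":0,"wy":0,"wz":0},
  {"gripper":0.3,"x":0,"y":0,"z":0,"wx":0,"wy":0,"wz":0},
  {"gripper":0.34,"x":0,"y":0,"z":0,"wx":0,"wy":0,"wz":0},
  {"gripper":0.37,"x":0,"y":0,"z":0,"wx":0,"wy":0,"wz":0},
  {"gripper":0.37,"x":0,"y":0,"z":0,"wx":0,"wy":0,"wz":0},
  {"gripper":0.37,"x":0,"y":0,"z":0,"wx":0,"wy":0,"wz":0},
])

```text
t: 14.55
eef_pos: [492.3, 39.0, 22.0]
tool_rot: [3.141, 0.001, 2.915]
ft_force: [-1.4, -0.3, 8.3]
gripper_width: 27.1
grasp_force: 7.2
```

Call:
servo_tool([
  {"gripper":0.37,"x":0,"y":0,"z":-0.002,"wx":0,"wy":0,"wz":0},
  {"gripper":0.37,"x":0,"y":0,"z":-0.004,"wx":0,"wy":0,"wz":0},
  {"gripper":0.37,"x":0,"y":0,"z":-0.008,"wx":0,"wy":0,"wz":0},
  {"gripper":0.37,"x":0,"y":0,"z":-0.008,"wx":0,"wy":0,"wz":0},
  {"gripper":0.37,"x":0,"y":0,"z":-0.008,"wx":0,"wy":0,"wz":0},
  {"gripper":0.37,"x":0,"y":0,"z":0,"wx":0,"wy":0,"wz":0},
  {"gripper":0.37,"x":0,"y":0,"z":0,"wx":0,"wy":0,"wz":0},
])

```text
t: 15.25
eef_pos: [491.7, 39.0, 51.5]
tool_rot: [3.141, 0.0, 2.915]
ft_force: [0.8, 0.0, -0.4]
gripper_width: 26.9
grasp_force: 3.9
```

Call:
servo_tool([
  {"gripper":0.38,"x":0,"y":0,"z":-0.005,"wx":0,"wy":0,"wz":0},
  {"gripper":0.39,"x":0,"y":0,"z":-0.008,"wx":0,"wy":0,"wz":0},
  {"gripper":0.39,"x":0,"y":0,"z":-0.01,"wx":0,"wy":0,"wz":0},
  {"gripper":0.39,"x":0,"y":0,"z":-0.01,"wx":0,"wy":0,"wz":0},
  {"gripper":0.39,"x":0,"y":0,"z":-0.01,"wx":0,"wy":0,"wz":0},
  {"gripper":0.39,"x":0,"y":0,"z":-0.01,"wx":0,"wy":0,"wz":0},
  {"gripper":0.39,"x":0,"y":0,"z":-0.01,"wx":0,"wy":0,"wz":0},
  {"gripper":0.39,"x":0,"y":0,"z":-0.01,"wx":0,"wy":0,"wz":0},
  {"gripper":0.39,"x":0,"y":0,"z":-0.005,"wx":0,"wy":0,"wz":0},
  {"gripper":0.39,"x":0,"y":0,"z":0,"wx":0,"wy":0,"wz":0},
  {"gripper":0.39,"x":0,"y":0,"z":0,"wx":0,"wy":0,"wz":0},
])

```text
t: 16.35
eef_pos: [491.5, 38.8, 129.1]
tool_rot: [3.142, -0.0, 2.915]
ft_force: [1.0, -0.3, -1.0]
gripper_width: 26.1
grasp_force: 4.2
```

Call:
servo_tool([
  {"gripper":0.39,"x":-0.001,"y":-0.006,"z":0,"wx":0,"wy":0,"wz":0},
  {"gripper":0.39,"x":-0.002,"y":-0.01,"z":0,"wx":0,"wy":0,"wz":0},
  {"gripper":0.39,"x":-0.002,"y":-0.015,"z":0,"wx":0,"wy":0,"wz":0},
  {"gripper":0.39,"x":-0.002,"y":-0.015,"z":0,"wx":0,"wy":0,"wz":0},
  {"gripper":0.39,"x":-0.002,"y":-0.015,"z":0,"wx":0,"wy":0,"wz":0},
  {"gripper":0.39,"x":-0.002,"y":-0.015,"z":0,"wx":0,"wy":0,"wz":0},
  {"gripper":0.39,"x":-0.002,"y":-0.015,"z":0,"wx":0,"wy":0,"wz":0},
  {"gripper":0.39,"x":-0.002,"y":-0.015,"z":0,"wx":0,"wy":0,"wz":0},
  {"gripper":0.39,"x":-0.002,"y":-0.015,"z":0,"wx":0,"wy":0,"wz":0},
  {"gripper":0.39,"x":-0.002,"y":-0.01,"z":0,"wx":0,"wy":0,"wz":0},
  {"gripper":0.39,"x":0,"y":-0.005,"z":0,"wx":0,"wy":0,"wz":0},
  {"gripper":0.39,"x":0,"y":0,"z":0,"wx":0,"wy":0,"wz":0},
])

```text
t: 17.55
eef_pos: [479.3, -98.9, 129.2]
tool_rot: [-3.142, -0.0, 2.913]
ft_force: [0.6, -0.9, -0.2]
gripper_width: 26.1
grasp_force: 4.2
```

Call:
servo_tool([
  {"gripper":0.39,"x":-0.001,"y":-0.006,"z":0,"wx":0,"wy":0,"wz":0},
  {"gripper":0.39,"x":-0.002,"y":-0.012,"z":0,"wx":0,"wy":0,"wz":0},
  {"gripper":0.39,"x":-0.003,"y":-0.015,"z":0,"wx":0,"wy":0,"wz":0},
  {"gripper":0.39,"x":-0.003,"y":-0.015,"z":0,"wx":0,"wy":0,"wz":0},
  {"gripper":0.39,"x":-0.003,"y":-0.015,"z":0,"wx":0,"wy":0,"wz":0},
  {"gripper":0.39,"x":-0.002,"y":-0.015,"z":0,"wx":0,"wy":0,"wz":0},
  {"gripper":0.39,"x":-0.002,"y":-0.008,"z":0,"wx":0,"wy":0,"wz":0},
  {"gripper":0.39,"x":0,"y":-0.004,"z":0,"wx":0,"wy":0,"wz":0},
  {"gripper":0.39,"x":0,"y":0,"z":0,"wx":0,"wy":0,"wz":0},
  {"gripper":0.39,"x":0,"y":0,"z":0,"wx":0,"wy":0,"wz":0},
  {"gripper":0.39,"x":0,"y":0,"z":0,"wx":0,"wy":0,"wz":0},
])

```text
t: 18.65
eef_pos: [475.1, -188.5, 129.2]
tool_rot: [3.141, -0.0, 2.916]
ft_force: [-0.0, -0.0, -1.0]
gripper_width: 26.1
grasp_force: 4.2
```

Run:
```python
from h import *
s=r.sense(); print(np.round(s["eef_pos"],1),s["gripper_width"],s["grasp_force"])
z=s["eef_pos"][2]+19
for c in("wrist","side","scene"):
  m=r.camera_model(c); im=r.get_image(c)
  if c=="wrist": a=im
  if c=="scene": b=cv2.resize(im[100:300,180:400],(240,218))
  if c=="side": b2=cv2.resize(im[120:320,150:370],(240,218))
  for q,zz in(("tweezers_tips",z),("cup1_mid",34)):
    for d in r.place_of(q,c)[:2]: print(c,q,round(d["conf"],2),np.round(d["xy"]),atz(c,d["xy"],zz,m))
cv2.imwrite("pics/w6.png",np.hstack([a[:,:,::-1],np.pad(np.vstack([b,b2])[:420,:,::-1],((0,0),(0,0),(0,0)))]))
```

```text
[ 475.1 -188.5  129.2] 26.130863334564992 4.179750010371208
side tweezers_tips 0.58 [286. 194.] [ 533.9 -203.9  148.2]
side cup1_mid 0.59 [288. 222.] [ 538.6 -199.1   34. ]
scene tweezers_tips 0.85 [293. 171.] [ 533.1 -201.3  148.2]
scene cup1_mid 0.79 [294. 228.] [ 528.5 -207.2   34. ]
```

View pics/w6.png

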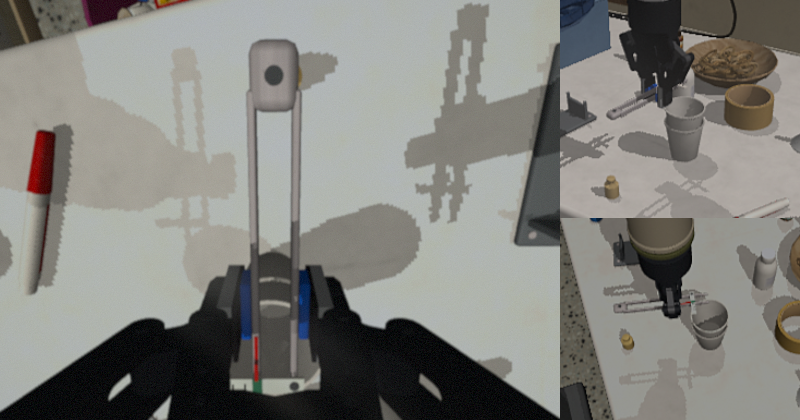

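The wrist view shows the red index (256,370) meeting the green mark (257,387). The side panels show the double cup upright with the tips above its mouth, about 5 mm from its axis. I'll hold the pose and hand in.

Call:
servo_tool([
  {"gripper":0.39,"x":0,"y":0,"z":0,"wx":0,"wy":0,"wz":0},
  {"gripper":0.39,"x":0,"y":0,"z":0,"wx":0,"wy":0,"wz":0},
  {"gripper":0.39,"x":0,"y":0,"z":0,"wx":0,"wy":0,"wz":0},
  {"gripper":0.39,"x":0,"y":0,"z":0,"wx":0,"wy":0,"wz":0},
  {"gripper":0.39,"x":0,"y":0,"z":0,"wx":0,"wy":0,"wz":0},
  {"gripper":0.39,"x":0,"y":0,"z":0,"wx":0,"wy":0,"wz":0},
  {"gripper":0.39,"x":0,"y":0,"z":0,"wx":0,"wy":0,"wz":0},
  {"gripper":0.39,"x":0,"y":0,"z":0,"wx":0,"wy":0,"wz":0},
])

```text
t: 19.9
eef_pos: [474.8, -189.4, 129.3]
tool_rot: [3.142, -0.0, 2.915]
ft_force: [-0.7, -0.4, 0.2]
gripper_width: 25.9
grasp_force: 4.2
```

```bash
python3 -c "
from rig import r
print(r.sign_off())"
```

```text
the job is handed in; nothing more can be done
None
```

I handed the job in at about 20 s with the cups nested upright on the worktop and the tweezers held at the 12 mm mark over the double cup; sign-off returned no verdict, so I can't confirm that it passed.

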